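Clamp a fresh moulding in the cooling jig

TASK

A freshly moulded black flange is lying in the round cooling jig with its three strap clamps backed off. Turn each of the three wing knobs clockwise until it is fully home against its stop, so that all three straps hold the flange down flat and in place while it cools. Leave the other things on the bench where they are.

Things in the scene. Friction and masses are not known exactly. Their poses are not given: they have to be found in the camera images.
- jig: Cooling jig fixed to the bench: round aluminium plate, 268 mm across, 18 mm thick, carrying three strap clamps that point to its centre. Origin: centre of its underside, z up. Clamp 1 lies along the jig's +x, clamp 2 at +120 degrees (counter-clockwise from above), clamp 3 at -120 degrees; the knobs' axes are vertical, 88 mm from the centre. Nothing on it but the knobs is over 70 mm high.
- moulding: The loose black flanged cap in the jig, about 0.12 kg: flange 112 mm across and 7 mm thick, with a round hub 60 mm across, 28 mm high overall. Origin: centre of its underside, which lies on the pedestal between six short pins (1 mm play); z up.
- jig_nest (a point): Centre of the top of the jig's round steel pedestal (100 mm across), where the moulding's origin belongs; 30 mm above the bench.
- knob1_grip (a point): On the vertical axis of wing knob 1, in the upper part of its wing. The black wing is an upright blade, 58 mm long (this point's x, turns with the knob), 13 mm thick (its y), reaching 9 mm above and 25 mm below this point; under it a round hub of 25 mm diameter. 93 mm above the bench with the knob home, 98 mm backed off. At the stop the wing lies in line with its strap.
- knob2_grip (a point): The same point on wing knob 2.
- knob3_grip (a point): The same point on wing knob 3.
- knob1 (a joint): Turn of wing knob 1, rad: 0 fully backed off, 2.9 home against its hard stop; grows clockwise seen from above. Quick-acting coarse thread: the knob sinks 1.72 mm per rad. At the start 0.8 to 2.0 rad are left to turn. Friction about 0.07 N m; it stays where it is left.
- knob2 (a joint): Turn of wing knob 2, the same.
- knob3 (a joint): Turn of wing knob 3, the same.
- mug: Bystander: white mug, 80 mm across, 95 mm high. Origin: centre of its underside.
- tape: Bystander: roll of tape lying flat, 100 mm across, 48 mm high. Origin: centre of its underside.
- scraper: Bystander: trimming tool with a yellow handle, lying flat. Origin: under its middle.
- spare: Bystander: a smaller black moulded cap, 90 mm across, 28 mm high. Origin: centre of its underside.
- strap1_nose (a point): Underside of the white nylon nose of strap 1, over the flange. The steel strap (86 x 26 x 10 mm) pivots on a post 118 mm from the jig's centre; its nose is up to 12 mm above the flange when backed off and comes down on it as the knob is turned home.
- strap2_nose (a point): The same point on strap 2.
- strap3_nose (a point): The same point on strap 3.
There are look-alikes about, which are no part of the job. Leave any green, orange or yellow look-alike of the moulding alone.

How it is judged:
At the end, for the whole second after the job is handed in: All three wing knobs are home (within 0.15 rad, about 9 degrees, of their stops) and the moulding lies still and flat in its nest: centred within 4 mm, raised less than 3 mm, tilted less than 0.04 rad (value of joint each of knob1, knob2, knob3 above 2.75 rad and horizontal distance between moulding and jig_nest below 0.004 m and z of moulding in the frame of jig_nest below 0.003 m and angle between moulding's own z axis and vertical below 0.04 rad and linear speed of moulding below 0.02 m/s); the robot touches nothing.
It fails at once if a bystander on the bench (mug, tape, scraper or spare cap) was moved by more than 20 mm (distance of any of mug, tape, scraper, spare from where it was at the start of the episode above 0.02 m).
It fails at once if the moulding was knocked out of its nest (moved by more than 12 mm) (distance of moulding from where it was at the start of the episode above 0.012 m).
It also fails if it takes over 64 s, if anything falls off the work surface, if the arm or the gripper's body presses on something with over 40 N, if the wrist force passes 120 N, or if a joint passes its speed limit or range.

ROBOT

A 6-joint arm with a two-finger parallel gripper is mounted at the origin on the work surface. World frame = base frame: x ahead of the robot, y to its left, z up, the work surface at z = 0. Lengths are in m, angles in rad, forces in N, time in s.
With the tool pointing down it reaches from about 0.275 to 0.725 m from the base axis. Payload 15.9 kg.
Tool frame: the origin (TCP) lies on the mounting face of the last link; the fingertips stand 173 mm ahead of it and the grasp point (between the pads) lies 155 mm ahead of it (env.finger_overhang is the distance from the TCP to the fingertips, in m); z points along the fingers, y is the line along which they close (so a half turn about z gives the same grasp; the last joint's range is limited). The gripper opens to 85 mm and grips with 20 to 120 N. Pads are 22 mm wide; open, the fingers measure 114 mm over their backs; the gripper's body (76 mm by 85 mm) begins 54 mm behind the grasp point. The pads swing forward as they close: fully open they stand 13 mm farther back than shut.
Start: joints at [0, 0.213, -0.034, 1.323, 0, 1.571], TCP at [0.5, 0, 0.405] pointing down, gripper open.
Joint ranges: [-2.98, 2.98], [-0.74, 1.72], [-1.14, 1.35], [-2.1, 2.04], [-1.57, 1.44], [-3.14, 3.14]. Speed limits (rad/s): [1.89, 1.89, 2.39, 2.57, 3.14, 3.14].

INTERFACE

Orientations are given as a rotation vector (axis times angle).
In Python, from plant import env gives the robot as it stands. The module is installed in compiled form; this text tells all that it offers.
- The arm moves only by the tool jog_arm, never from a script. Its argument "increments" is a list of rows, each a list of 7 numbers: the shift along the world's x, y, z each as a share of 600 mm, from -1 to 1, then the turn, a rotation vector about the world's x, y, z each as a share of 45 degrees, from -1 to 1, then the opening, from 0 (shut) to 1 (fully open). A call has 1 to 8 rows; each row is the pose to reach, as a shift and turn from the pose commanded when the call began; what a row does not reach only later rows make up. A row lasts 1/12 s, in which the tool goes at most 41.7 mm and 7.16 degrees, less where a joint would pass 70% of its speed; a pose out of reach is approached as far as the arm can. A call with a number of a shift or a turn outside -1 to 1 is refused whole. A call with a gripper value outside its range is refused whole. The fingers move at their own pace and stop on an object; "force" is the grip in N (left out, the last holds). Time passes only in rows, so rows that repeat a pose let the fingers close. It gives the time, the measured TCP pose, the force, the opening and the grip force at its end, in the units of the state.
- env.read_state(): the state, without advancing time (a new reading comes with each control period).
- env.read_camera(name): name is "scene" or "side" or "wrist"; returns the picture (420x560x3 uint8, blue, green, red); there is no depth.
- env.calibration(name): a dict with "intrinsics" (3x3 intrinsics, pixels), "D" ([k1, k2, p1, p2, k3] as OpenCV has them; the pictures are not rectified), "R" (3x3) and "t" (3): a world point X has camera coordinates R X + t; the wrist camera has in their place "hand_eye" (4x4, takes a point from camera to tool coordinates, whose origin is the TCP and whose axes are the flange's). Camera axes: x right, y down, z forward; pixel columns grow to the right and rows downward; lengths in m; the calibration is good to about 2 mm. A picture is of the moment at which its call begins: read the wrist's pose just before it. calibration takes no time and is no camera call.
- env.close_job(): hands the job in; it is judged then, once.
The state is a dict: "time_s": time; "joint_pos": joint angles; "qd": joint speeds; "effort": joint torques, N m; "ee_pos": TCP position; "tcp_rot": TCP orientation; "force": force on the tool from outside, world axes, zero at the start; "ft_torque": the same for the moment, N m; "grip_width": opening from 0.0 (shut) to 1.0 (fully open); "grasp_force": force on a finger pad.
Only numpy, scipy, OpenCV 4.12 (cv2) and the standard library are available. Lean on these libraries where they do the work, as an engineer would, in place of code of your own. Each camera call takes 0.05 s, during which the arm holds its last target. There are 200 camera calls.

## Working session

There is one attempt and no reset: what is moved stays moved. The work goes in short steps, Python scripts to look and compute and a tool call to move; the robot and the scene stay as the last step left them, time stands still between calls to the robot, and variables do not carry over. Pictures are saved under pics/ and viewed, at most 10 in all, crops included, and the job is handed in when it is done.

Besides the shell and the picture viewer there is one more tool, called after "Emit:" in YAML: its name, and indented under it one key for each argument. jog_arm: Moves the arm, as the interface text tells. Its arguments: {"type":"object","properties":{"increments":{"type":"array"},"force":{"type":"number"}},"required":["increments"]}

```bash
mkdir -p pics
cat > h.py <<'E'
import numpy as np, cv2
from plant import env
from scipy.spatial.transform import Rotation as Ro
def cam(name):
    c=env.calibration(name);K=np.array(c["intrinsics"]);D=np.array(c["D"],float)
    if "R" in c: return K,D,np.array(c["R"]),np.array(c["t"]).ravel()
    s=env.read_state();T=np.eye(4);T[:3,:3]=Ro.from_rotvec(s["tcp_rot"]).as_matrix();T[:3,3]=s["ee_pos"]
    M=np.linalg.inv(T@np.array(c["hand_eye"]));return K,D,M[:3,:3],M[:3,3]
def onplane(C,uv,z):
    K,D,R,t=C;p=cv2.undistortPoints(np.array(uv,float).reshape(-1,1,2),K,D).reshape(-1,2)
    d=np.c_[p,np.ones(len(p))]@R;o=-R.T@t
    return o+d*((z-o[2])/d[:,2])[:,None]
def proj(C,X):
    K,D,R,t=C;return cv2.projectPoints(np.array(X,float).reshape(-1,3),cv2.Rodrigues(R)[0],t,K,D)[0].reshape(-1,2)
E
python3 - <<'E'
from h import *
print(env.read_state())
ims=[]
for n in("scene","side","wrist"):
    C=cam(n);im=env.read_camera(n);cv2.imwrite(f"pics/{n}0.png",im);np.savez(f"{n}0.npz",*C)
    print(n,-C[2].T@C[3],C[2][2])
E
```

```text
{'time_s': 0.0, 'joint_pos': array([-3.66098310e-06,  2.13375314e-01, -3.50578234e-02,  1.32349562e+00,
        2.11317819e-05,  1.57076995e+00]), 'qd': array([ 0.00178086,  0.00036043,  0.00047171, -0.00177167,  0.00057157,
       -0.00124363]), 'effort': array([-1.43474466e-03, -6.86183596e+01,  4.87125492e+01,  1.75234705e-02,
       -1.83502889e-04, -7.31988712e-05]), 'ee_pos': array([4.99857208e-01, 1.17497059e-06, 4.04206983e-01]), 'tcp_rot': array([-2.22083930e+00, -2.22088972e+00,  1.23400241e-03]), 'force': array([0.12060043, 0.13799284, 0.39812321]), 'ft_torque': array([ 0.0541179 , -0.01962617,  0.02905992]), 'grasp_force': 0.0, 'grip_width': 0.9987220738412382}
scene [ 1.26985633 -0.09578127  1.03808831] [-0.58469185  0.06661801 -0.8085156 ]
side [ 0.46872603 -1.09511082  0.67956689] [ 0.11323457  0.8778382  -0.46537945]
wrist [0.4998031  0.07150885 0.37478031] [-0.00109508 -0.28066004 -0.95980662]
```

View pics/scene0.png

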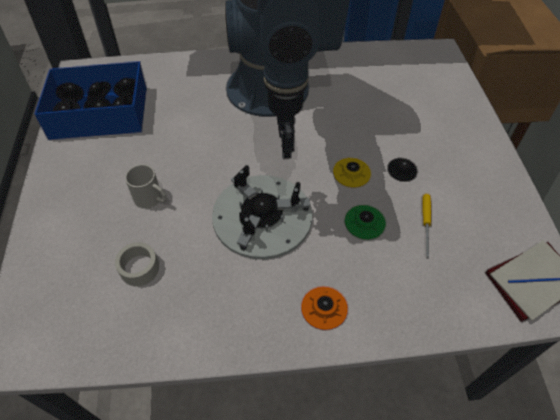

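View pics/wrist0.png

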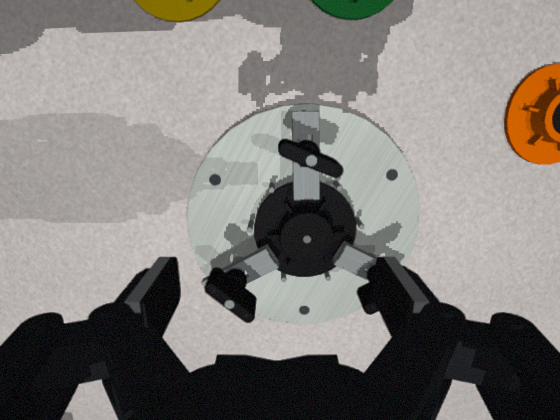

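The wrist view shows the jig disc centred near (304,212) and the moulding's hub at (307,239). Knob wings are at (311,158) and (229,300), and the third, near (375,290), is hidden by a finger. I'll step back in y so that all three are in view.

Emit:
jog_arm:
  increments:
    - [-0.03,-0.07,0,0,0,0,1]
    - [-0.03,-0.14,0,0,0,0,1]
    - [-0.03,-0.14,0,0,0,0,1]
    - [-0.03,-0.14,0,0,0,0,1]
    - [-0.03,-0.14,0,0,0,0,1]

```text
time_s: 0.57
ee_pos: [0.482, -0.0841, 0.4046]
tcp_rot: [-2.222, -2.22, -0.0]
force: [0.4, 1.2, -0.2]
grip_width: 0.995
grasp_force: 0.0
```

Run:
```python
from h import *
C=cam("wrist");im=env.read_camera("wrist");np.savez("w1.npz",*C);cv2.imwrite("pics/w1.png",im)
g=im.astype(int);dark=(im.max(2)<38).astype(np.uint8)
a=im.copy();a[dark>0]=a[dark>0]//2+np.array([0,0,110],np.uint8)
cv2.imwrite("pics/w1b.png",np.hstack([im[:330,100:500],a[:330,100:500]]))
```

```text
(no output)
```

View pics/w1b.png

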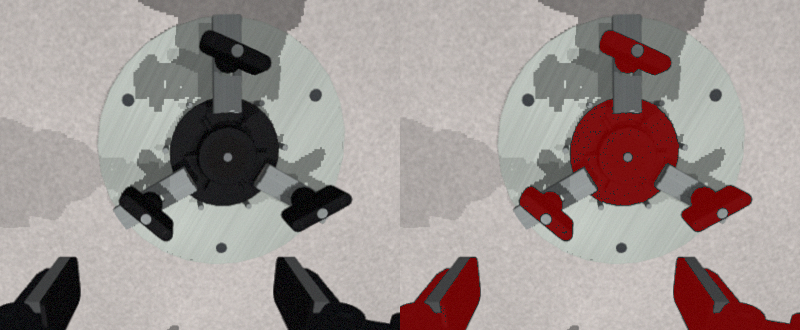

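All three knobs show clearly at full-image pixels: cap dots (337,50), (246,219) and (422,213), moulding hub dot (328,157). The black part in the jig, with the three straps over it, is the moulding. The green, orange and yellow caps and the small black spare are lying elsewhere on the bench.

Run:
```python
from h import *
d=np.load("w1.npz");C=[d[f"arr_{i}"] for i in range(4)]
im=cv2.imread("pics/w1.png");dark=(im.max(2)<38).astype(np.uint8)
hsv=cv2.cvtColor(im,cv2.COLOR_BGR2HSV)
# precise dots: light pixels near the guess
dots=[]
gray=cv2.cvtColor(im,cv2.COLOR_BGR2GRAY)
for (u,v) in [(337,50),(246,219),(422,213),(328,157)]:
    w=gray[v-8:v+9,u-8:u+9].astype(float);m=w>85
    n,l,s,c=cv2.connectedComponentsWithStats(m.astype(np.uint8))
    k=min(range(1,n),key=lambda i:np.hypot(*(c[i]-8)));dots.append(c[k]+[u-8,v-8]);print("dot",dots[-1],s[k][4])
P=onplane(C,dots[:3],.105);M=onplane(C,dots[3:],.058)[0]
# circle through three = jig centre
A=np.c_[2*P[:,:2],np.ones(3)];s=np.linalg.solve(A,(P[:,:2]**2).sum(1));r=np.sqrt(s[2]+s[0]**2+s[1]**2)
print("centre",s[:2],"r",r,"mould",M)
# plate holes circle centre check
H=onplane(C,[(228,100),(416,95),(321,248)],.018);print("holes",H,"mean",H.mean(0))
n,l,st,c=cv2.connectedComponentsWithStats(dark)
for p,dt in zip(P,dots):
    i=np.argmin([np.hypot(*(c[j]-dt)) if 400<st[j][4]<6000 else 1e9 for j in range(n)])
    ct=cv2.findContours((l==i).astype(np.uint8),0,1)[0][0].reshape(-1,2)
    W=onplane(C,ct,.105)[:,:2]*1000
    sa=np.degrees(np.arctan2(*(p[:2]-s[:2])[::-1]))
    (cc,wh,an)=cv2.minAreaRect(W.astype(np.float32))
    # direction by longest polygon sides
    ap=cv2.approxPolyDP(W.astype(np.float32).reshape(-1,1,2),2.0,True).reshape(-1,2);e=np.roll(ap,-1,0)-ap
    L=np.hypot(*e.T);o=np.argsort(-L)[:3]
    print("knob",p.round(4),"strapdir",sa.round(1),"rect",np.round(cc,1),np.round(wh,1),round(an,1),"edges",[(round(float(L[k]),1),round(float(np.degrees(np.arctan2(e[k][1],e[k][0]))%180),1),ap[k].round(),) for k in o])
```

```text
dot [337.08737864  50.00970874] 103
dot [244.05737705 220.54098361] 122
dot [421.8625 213.075 ] 80
dot [327.43859649 156.8245614 ] 57
centre [ 0.52890567 -0.06057629] r 0.08887348162914048 mould [ 0.53070853 -0.06026373  0.058     ]
holes [[ 0.43180486 -0.0069592   0.018     ]
 [ 0.62711504 -0.0012955   0.018     ]
 [ 0.53369988 -0.17315097  0.018     ]] mean [ 0.53087326 -0.06046856  0.018     ]
knob [0.5279 0.0283 0.105 ] strapdir 90.6 rect [524.9  22.4] [24.1 56. ] 66.9 edges [(45.1, 157.3, array([551.,  24.], dtype=float32)), (13.4, 33.6, array([542.,  11.], dtype=float32)), (13.2, 150.9, array([500.,  29.], dtype=float32))]
knob [ 0.4538 -0.1081  0.105 ] strapdir -147.6 rect [460.5 -99.1] [28.1 56.9] 48.2 edges [(21.3, 137.4, array([434., -93.], dtype=float32)), (19.0, 140.1, array([ 455., -113.], dtype=float32)), (15.6, 130.8, array([ 478., -110.], dtype=float32))]
knob [ 0.6076 -0.1018  0.105 ] strapdir -27.6 rect [599.  -91.3] [58.3 35.8] 31.1 edges [(20.5, 151.8, array([631., -87.], dtype=float32)), (19.5, 31.3, array([ 590., -117.], dtype=float32)), (19.2, 31.1, array([ 613., -104.], dtype=float32))]
```

The jig centre from the holes and the hub is (0.5305,-0.0604). The knobs sit at r = 88 mm as specified, with straps at 91.5°, -28.5° and -148.5°. Wing angles are 157°, 31° and 139°, which leaves about 65°, 60° and 107° to turn, all inside the stated range. I'll start with the +y knob at (0.528,0.028).

Emit:
jog_arm:
  increments:
    - [0.077,0.186,-0.16,0,0,1,0.5]
    - [0.077,0.186,-0.16,0,0,1,0.5]
    - [0.077,0.186,-0.16,0,0,1,0.5]
    - [0.077,0.186,-0.16,0,0,1,0.5]
    - [0.077,0.186,-0.16,0,0,1,0.5]
    - [0.077,0.186,-0.16,0,0,1,0.5]
    - [0.077,0.186,-0.16,0,0,1,0.5]
    - [0.077,0.186,-0.16,0,0,1,0.5]

```text
time_s: 1.28
ee_pos: [0.5281, 0.0291, 0.3084]
tcp_rot: [-1.196, -2.904, 0.0]
force: [0.1, -0.7, 0.1]
grip_width: 0.498
grasp_force: 0.0
```

Emit:
jog_arm:
  increments:
    - [0,0,0,0,0,0.15,0.5]
    - [0,0,0,0,0,0.3,0.5]
    - [0,0,0,0,0,0.489,0.5]
    - [0,0,-0.03,0,0,0.489,0.5]
    - [0,0,-0.06,0,0,0.489,0.5]
    - [0,0,-0.06,0,0,0.489,0.5]

```text
time_s: 1.78
ee_pos: [0.5272, 0.0283, 0.27]
tcp_rot: [-0.627, -3.075, 0.001]
force: [-1.4, -0.6, -0.1]
grip_width: 0.499
grasp_force: 0.0
```

Run:
```python
from h import *
s=env.read_state();print(s["ee_pos"],s["joint_pos"],Ro.from_rotvec(s["tcp_rot"]).as_matrix().round(3))
C=cam("side")
for n in("side","wrist"):
    im=env.read_camera(n);cv2.imwrite(f"pics/{n}2.png",im)
p=proj(C,[[.528,.0276,.095]])[0].astype(int);print(p)
im=cv2.imread("pics/side2.png");c=im[p[1]-75:p[1]+75,p[0]-100:p[0]+100]
cv2.imwrite("pics/c2.png",np.hstack([cv2.resize(c,(400,300),interpolation=2),cv2.resize(cv2.imread("pics/wrist2.png"),(400,300))]))
```

```text
[0.5271545  0.02833779 0.27002772] [ 5.36719559e-02  3.35257317e-01 -2.19095904e-01  1.02027848e+00
  1.20600337e-04  4.55900324e-01] [[-0.92   0.391 -0.004]
 [ 0.391  0.92  -0.   ]
 [ 0.003 -0.002 -1.   ]]
[250 212]
```

View pics/c2.png

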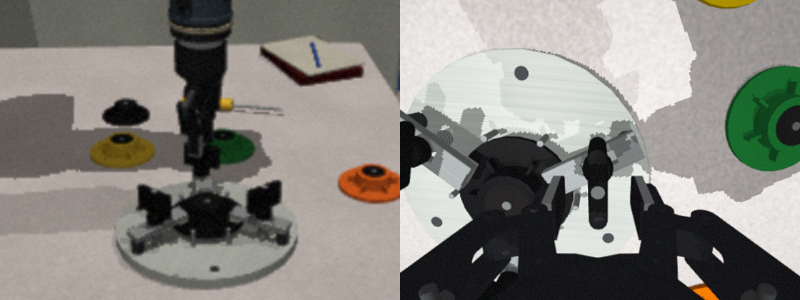

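In the wrist view the wing is upright and midway between the pads, so I'll descend and grip.

Emit:
jog_arm:
  increments:
    - [0,0,-0.033,0,0,0,0.5]
    - [0,0,-0.033,0,0,0,0.1]
    - [0,0,-0.033,0,0,0,0.1]
    - [0,0,-0.033,0,0,0,0.1]
    - [0,0,-0.033,0,0,0,0.1]
    - [0,0,-0.033,0,0,0,0.1]
  force: 40

```text
time_s: 2.38
ee_pos: [0.5283, 0.0277, 0.2539]
tcp_rot: [0.626, 3.078, 0.001]
force: [-3.9, 1.5, 7.6]
grip_width: 0.143
grasp_force: 42.8
```

Emit:
jog_arm:
  increments:
    - [0,0,0,0,0,-0.14,0.05]
    - [0,0,0,0,0,-0.28,0.05]
    - [0,0,-0.001,0,0,-0.42,0.05]
    - [0,0,-0.001,0,0,-0.56,0.05]
    - [0,0,-0.002,0,0,-0.7,0.05]
    - [0,0,-0.002,0,0,-0.85,0.05]
    - [0,0,-0.002,0,0,-1,0.05]
    - [0,0,-0.002,0,0,-1,0.05]

```text
time_s: 3.05
ee_pos: [0.5281, 0.0275, 0.2525]
tcp_rot: [1.768, 2.597, -0.0]
force: [-5.5, -0.2, 7.1]
grip_width: 0.141
grasp_force: 42.9
```

Run:
```python
from h import *
s=env.read_state();R=Ro.from_rotvec(s["tcp_rot"]).as_matrix()
print(s["ee_pos"],np.degrees(np.arctan2(R[1,0],R[0,0])),s["force"],s["ft_torque"],s["grip_width"],s["grasp_force"],s["joint_pos"])
```

```text
[0.52808835 0.02748911 0.25249315] 111.5171649860839 [-5.52746048 -0.23441057  7.14185777] [-0.24090383  1.19594388 -0.08183043] 0.14060401163210776 42.89965510368347 [ 5.20748073e-02  3.49081002e-01 -2.47033419e-01  9.74402121e-01
 -2.51912701e-04  1.24732569e+00]
```

Emit:
jog_arm:
  increments:
    - [0,0,-0.001,0,0,-0.12,0.05]
    - [0,0,-0.001,0,0,-0.24,0.05]
    - [0,0,-0.001,0,0,-0.34,0.05]
    - [0,0,-0.001,0,0,-0.42,0.05]
    - [0,0,-0.001,0,0,-0.48,0.05]
    - [0,0,-0.001,0,0,-0.54,0.05]
    - [0,0,-0.001,0,0,-0.58,0.05]
    - [0,0,-0.001,0,0,-0.58,0.05]

```text
time_s: 3.72
ee_pos: [0.528, 0.0276, 0.2521]
tcp_rot: [2.3, 2.139, -0.0]
force: [-6.5, -3.0, 10.3]
grip_width: 0.144
grasp_force: 63.7
```

```bash
cat > s.py <<'E'
from h import *
s=env.read_state();R=Ro.from_rotvec(s["tcp_rot"]).as_matrix()
print(s["time_s"],s["ee_pos"],np.degrees(np.arctan2(R[1,0],R[0,0])),s["force"],s["ft_torque"],s["grip_width"],s["grasp_force"],s["joint_pos"][5])
E
python3 s.py
```

```text
3.7167 [0.52799185 0.02755636 0.25208267] 85.83745337650704 [-6.45890037 -2.9658989  10.31550649] [-0.44520463  1.60261062  1.44077171] 0.1437014821234851 63.68204754777253 1.6957208593063122
```

The moment jumped to 1.4 N m against 0.08 N m of friction before, so knob A is at its stop. I'll release it and go to the knob at (0.608,-0.102), yaw 211°.

Emit:
jog_arm:
  increments:
    - [0,0,0,0,0,0.05,0.5]
    - [0,0,0,0,0,0.05,0.5]
    - [0,0,0,0,0,0.05,0.5]
    - [0,0,0.04,0,0,0.05,0.5]
    - [0,0,0.09,0,0,0.05,0.5]
    - [0.03,-0.06,0.09,0,0,0.2,0.5]
    - [0.06,-0.12,0.09,0,0,0.36,0.5]
    - [0.06,-0.12,0.09,0,0,0.36,0.5]

```text
time_s: 4.38
ee_pos: [0.5663, -0.0486, 0.3058]
tcp_rot: [1.964, 2.448, 0.001]
force: [0.9, -0.3, -0.3]
grip_width: 0.498
grasp_force: 0.0
```

Emit:
jog_arm:
  increments:
    - [0.073,-0.097,0,0,0,1,0.5]
    - [0.073,-0.097,0,0,0,1,0.5]
    - [0.073,-0.097,0,0,0,1,0.5]
    - [0.073,-0.097,0,0,0,1,0.5]
    - [0.073,-0.097,0,0,0,1,0.5]
    - [0.073,-0.097,0,0,0,1,0.5]
    - [0.073,-0.097,0,0,0,1,0.5]
    - [0.073,-0.097,0,0,0,1,0.5]

```text
time_s: 5.05
ee_pos: [0.6081, -0.1027, 0.3051]
tcp_rot: [0.889, 3.013, 0.0]
force: [-0.3, 0.3, -0.1]
grip_width: 0.497
grasp_force: 0.0
```

Emit:
jog_arm:
  increments:
    - [0,0,0,0,0,1,0.5]
    - [0,0,0,0,0,1,0.5]
    - [0,0,0,0,0,1,0.5]
    - [0,0,0,0,0,1,0.5]
    - [0,0,0,0,0,1,0.5]
    - [0,0,0,0,0,1,0.5]
    - [0,0,0,0,0,1,0.5]
    - [0,0,0,0,0,1,0.5]

```text
time_s: 5.72
ee_pos: [0.608, -0.1026, 0.3052]
tcp_rot: [-0.33, 3.124, -0.0]
force: [0.4, 0.4, -0.0]
grip_width: 0.501
grasp_force: 0.0
```

```bash
python3 s.py
```

```text
5.7167 [ 0.60804066 -0.10258089  0.305158  ] -167.94583211772598 [ 0.39704404  0.39732612 -0.0148269 ] [-0.04013911 -0.00458191  0.02927502] 0.5005866300883305 0.0 -0.37752267043076926
```

Emit:
jog_arm:
  increments:
    - [0,0,0,0,0,0.15,0.5]
    - [0,0,0,0,0,0.3,0.5]
    - [0,0,0,0,0,0.42,0.5]
    - [0,0,-0.03,0,0,0.42,0.5]
    - [0,0,-0.058,0,0,0.42,0.5]
    - [0,0,-0.058,0,0,0.42,0.5]

```text
time_s: 6.22
ee_pos: [0.6071, -0.1025, 0.2674]
tcp_rot: [0.833, -3.025, -0.003]
force: [-0.2, 0.5, -0.6]
grip_width: 0.5
grasp_force: 0.0
```

```bash
python3 s.py
python3 - <<'E'
from h import *
cv2.imwrite("pics/w3.png",env.read_camera("wrist"))
E
```

```text
6.2167 [ 0.6071092  -0.10245339  0.2674476 ] -149.21501555669795 [-0.19687184  0.48339697 -0.60341453] [-0.01396598  0.09094059  0.04186407] 0.5004206715472445 0.0 -0.7044877950601484
```

View pics/w3.png

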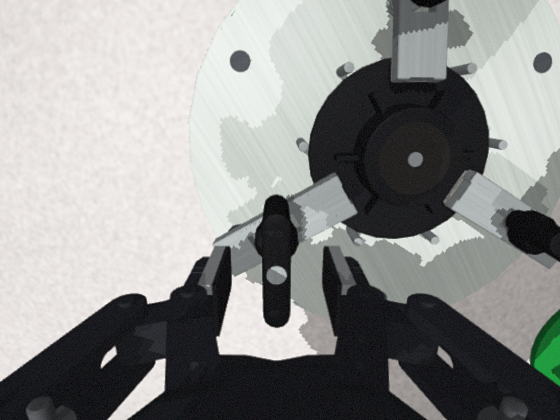

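The wing at (276,265) is upright and midway between the pads. Knob A at (530,232) is in line with its strap. I'll grip and turn.

Emit:
jog_arm:
  increments:
    - [0,0,-0.027,0,0,0,0.5]
    - [0,0,-0.027,0,0,0,0.1]
    - [0,0,-0.027,0,0,0,0.05]
    - [0,0,-0.027,0,0,0,0.05]
    - [0,0,-0.027,0,0,0,0.05]
    - [0,0,-0.027,0,0,0,0.05]
  force: 40

```text
time_s: 6.77
ee_pos: [0.6079, -0.1023, 0.2552]
tcp_rot: [-0.839, 3.027, 0.001]
force: [-3.4, 4.0, 1.0]
grip_width: 0.144
grasp_force: 40.9
```

Emit:
jog_arm:
  increments:
    - [0,0,0,0,0,-0.14,0.05]
    - [0,0,0,0,0,-0.28,0.05]
    - [0,0,-0.001,0,0,-0.42,0.05]
    - [0,0,-0.001,0,0,-0.56,0.05]
    - [0,0,-0.002,0,0,-0.7,0.05]
    - [0,0,-0.002,0,0,-0.85,0.05]
    - [0,0,-0.002,0,0,-1,0.05]
    - [0,0,-0.002,0,0,-1,0.05]

```text
time_s: 7.43
ee_pos: [0.6078, -0.1023, 0.2539]
tcp_rot: [-0.396, -3.116, -0.001]
force: [-4.3, 4.2, 0.9]
grip_width: 0.144
grasp_force: 40.9
```

Emit:
jog_arm:
  increments:
    - [0,0,-0.001,0,0,-0.1,0.05]
    - [0,0,-0.001,0,0,-0.2,0.05]
    - [0,0,-0.001,0,0,-0.28,0.05]
    - [0,0,-0.001,0,0,-0.34,0.05]
    - [0,0,-0.001,0,0,-0.4,0.05]
    - [0,0,-0.001,0,0,-0.44,0.05]
    - [0,0,-0.001,0,0,-0.44,0.05]

```text
time_s: 8.02
ee_pos: [0.6077, -0.1021, 0.2536]
tcp_rot: [-0.915, -3.005, -0.001]
force: [-6.3, 4.0, 3.6]
grip_width: 0.142
grasp_force: 58.7
```

```bash
python3 s.py
```

```text
8.0167 [ 0.60774383 -0.10212747  0.25358645] 146.12666769283732 [-6.25676757  4.04287537  3.64103235] [0.82133464 1.40231768 1.42282939] 0.14192956009385213 58.718934771604836 0.4245456201289768
```

Knob B is at its stop too, with the moment at 1.42 N m. Next is the third knob at (0.4555,-0.106), yaw 139°.

Emit:
jog_arm:
  increments:
    - [0,0,0,0,0,0.05,0.5]
    - [0,0,0,0,0,0.05,0.5]
    - [0,0,0,0,0,0.05,0.5]
    - [0,0,0.04,0,0,0.05,0.5]
    - [0,0,0.09,0,0,0,0.5]
    - [-0.06,0,0.09,0,0,-0.1,0.5]
    - [-0.12,0,0.09,0,0,-0.15,0.5]
    - [-0.18,-0.004,0.09,0,0,-0.15,0.5]

```text
time_s: 8.68
ee_pos: [0.4991, -0.1048, 0.307]
tcp_rot: [1.094, 2.943, 0.0]
force: [0.7, 0.0, -0.0]
grip_width: 0.504
grasp_force: 0.0
```

Emit:
jog_arm:
  increments:
    - [-0.06,-0.003,0,0,0,0,0.5]
    - [-0.074,-0.003,0,0,0,0,0.5]
    - [-0.074,-0.003,-0.03,0,0,0,0.5]
    - [-0.074,-0.003,-0.06,0,0,0,0.5]
    - [-0.074,-0.003,-0.06,0,0,0,0.5]
    - [-0.074,-0.003,-0.06,0,0,0,0.5]

```text
time_s: 9.18
ee_pos: [0.4555, -0.1068, 0.2705]
tcp_rot: [-1.09, -2.946, 0.0]
force: [0.0, -0.9, 0.3]
grip_width: 0.498
grasp_force: 0.0
```

```bash
python3 s.py
python3 - <<'E'
from h import *
cv2.imwrite("pics/w4.png",env.read_camera("wrist"))
E
```

```text
9.1833 [ 0.4555236  -0.1067976   0.27053992] 139.40377178395957 [ 0.02918276 -0.898847    0.309312  ] [-0.01874976  0.06713189 -0.01412129] 0.49844816409978243 0.0 0.4782646473927869
```

View pics/w4.png

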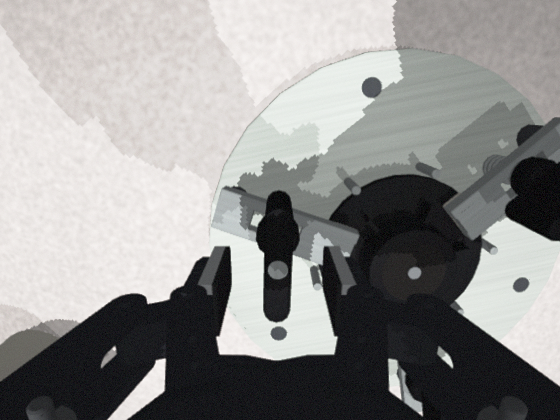

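The wing at (279,255) is upright and centred between the pads. I'll grip and turn about 107°.

Emit:
jog_arm:
  increments:
    - [0,0,-0.03,0,0,0,0.5]
    - [0,0,-0.03,0,0,0,0.1]
    - [0,0,-0.03,0,0,0,0.05]
    - [0,0,-0.03,0,0,0,0.05]
    - [0,0,-0.03,0,0,0,0.05]
    - [0,0,-0.03,0,0,0,0.05]
  force: 40

```text
time_s: 9.73
ee_pos: [0.4558, -0.1068, 0.2531]
tcp_rot: [1.088, 2.946, 0.001]
force: [-2.0, 1.9, 7.2]
grip_width: 0.141
grasp_force: 42.4
```

Emit:
jog_arm:
  increments:
    - [0,0,0,0,0,-0.14,0.05]
    - [0,0,0,0,0,-0.28,0.05]
    - [0,0,-0.001,0,0,-0.42,0.05]
    - [0,0,-0.001,0,0,-0.56,0.05]
    - [0,0,-0.002,0,0,-0.7,0.05]
    - [0,0,-0.002,0,0,-0.85,0.05]
    - [0,0,-0.002,0,0,-1,0.05]
    - [0,0,-0.002,0,0,-1,0.05]

```text
time_s: 10.4
ee_pos: [0.4555, -0.1069, 0.2518]
tcp_rot: [2.143, 2.297, -0.0]
force: [-5.7, 0.7, 7.2]
grip_width: 0.141
grasp_force: 42.6
```

Emit:
jog_arm:
  increments:
    - [0,0,0,0,0,-0.14,0.05]
    - [0,0,0,0,0,-0.28,0.05]
    - [0,0,-0.001,0,0,-0.42,0.05]
    - [0,0,-0.001,0,0,-0.56,0.05]
    - [0,0,-0.002,0,0,-0.7,0.05]
    - [0,0,-0.002,0,0,-0.85,0.05]
    - [0,0,-0.002,0,0,-1,0.05]
    - [0,0,-0.002,0,0,-1,0.05]

```text
time_s: 11.07
ee_pos: [0.4552, -0.1068, 0.2504]
tcp_rot: [-2.859, -1.302, 0.001]
force: [-7.2, 1.4, 9.2]
grip_width: 0.141
grasp_force: 42.8
```

Emit:
jog_arm:
  increments:
    - [0,0,-0.001,0,0,-0.1,0.05]
    - [0,0,-0.001,0,0,-0.2,0.05]
    - [0,0,-0.001,0,0,-0.3,0.05]
    - [0,0,-0.001,0,0,-0.38,0.05]
    - [0,0,-0.001,0,0,-0.44,0.05]
    - [0,0,-0.001,0,0,-0.5,0.05]
    - [0,0,-0.001,0,0,-0.5,0.05]

```text
time_s: 11.65
ee_pos: [0.4552, -0.1066, 0.2501]
tcp_rot: [-3.056, -0.729, 0.001]
force: [-8.3, 1.9, 13.7]
grip_width: 0.142
grasp_force: 56.5
```

```bash
python3 s.py
```

```text
11.65 [ 0.45523684 -0.10663002  0.25007664] 26.847580153680887 [-8.33215059  1.91520177 13.65995764] [0.54093428 1.76055979 1.48285164] 0.1424252484523404 56.53337960829958 2.442948911576225
```

Third stop reached, with the moment at 1.48 N m. I'll release, back off and check all three from the first viewpoint.

Emit:
jog_arm:
  increments:
    - [0,0,0,0,0,0.05,0.6]
    - [0,0,0,0,0,0.05,0.6]
    - [0,0,0,0,0,0.05,0.6]
    - [0,0,0.04,0,0,0.05,0.6]
    - [0,0,0.1,0,0,0.1,0.6]
    - [0,0,0.17,0,0,0.25,0.6]
    - [0,0,0.24,0,0,0.4,0.6]
    - [0.02,0.02,0.25,0,0,0.55,0.6]

```text
time_s: 12.32
ee_pos: [0.4674, -0.0959, 0.4061]
tcp_rot: [2.82, 1.372, 0.009]
force: [0.6, 0.2, 1.0]
grip_width: 0.597
grasp_force: 0.0
```

Emit:
jog_arm:
  increments:
    - [0.03,0.02,0,0,0,0.9,1]
    - [0.03,0.02,0,0,0,0.9,1]
    - [0.03,0.02,0,0,0,0.9,1]
    - [0.03,0.02,0,0,0,0.9,1]
    - [0.03,0.02,0,0,0,0.9,1]
    - [0.03,0.02,0,0,0,0.9,1]
    - [0.03,0.02,0,0,0,0.9,1]
    - [0.03,0.02,0,0,0,0.9,1]

```text
time_s: 12.98
ee_pos: [0.4856, -0.0828, 0.3994]
tcp_rot: [2.182, 2.26, 0.0]
force: [-0.5, 0.7, -0.3]
grip_width: 0.997
grasp_force: 0.0
```

```bash
python3 s.py
python3 - <<'E'
from h import *
im=env.read_camera("wrist");cv2.imwrite("pics/w5.png",im)
side=env.read_camera("side");p=proj(cam("side"),[[.53,-.06,.06]])[0].astype(int)
c=cv2.resize(side[p[1]-65:p[1]+65,p[0]-65:p[0]+65],(390,390),interpolation=2)
cv2.imwrite("pics/c5.png",np.hstack([im[:390,100:500],c]))
E
```

```text
12.9833 [ 0.48560995 -0.08282569  0.39940569] 91.99496864133005 [-0.53798404  0.73127632 -0.28720915] [-0.02054871  0.02964498  0.02377783] 0.9970534956175388 0.0 1.3670530642617824
```

View pics/c5.png

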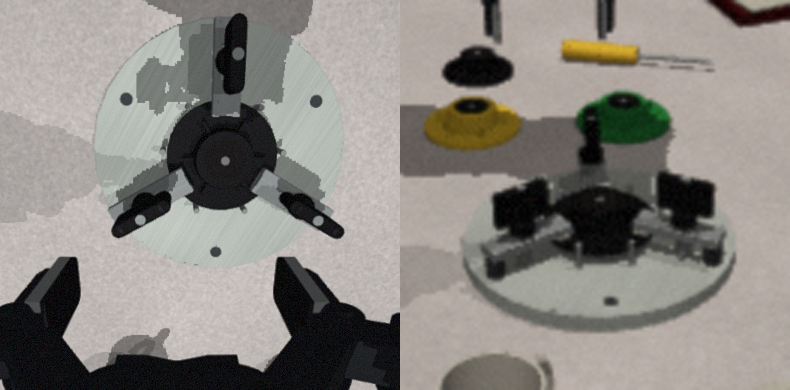

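All three wings, at crop pixels (235,53), (140,218) and (316,218), look in line with their straps, with the moulding centred at (225,160). I'll check the angles and the moulding's centre with numbers.

Run:
```python
from h import *
C=cam("wrist");im=cv2.imread("pics/w5.png");dark=(im.max(2)<38).astype(np.uint8)
H=onplane(C,[(226,99),(416,101),(315,251)],.018)[:,:2];c0=H.mean(0);print("centre",c0,"hole dirs",np.degrees(np.arctan2(*(H-c0).T[::-1])),"mould",onplane(C,[(325,160.5)],.058)[0][:2])
n,l,st,c=cv2.connectedComponentsWithStats(dark)
for d in [(338,54),(240,218),(418,220)]:
    i=l[d[1]-8:d[1]+9,d[0]-8:d[0]+9];i=np.bincount(i[i>0]).argmax()
    ct=cv2.findContours((l==i).astype(np.uint8),0,1)[0][0]
    W=onplane(C,ct,.102)[:,:2]*1000;p=onplane(C,[d],.102)[0]
    (cc,wh,an)=cv2.minAreaRect(W.astype(np.float32))
    ap=cv2.approxPolyDP(W.astype(np.float32).reshape(-1,1,2),2,True).reshape(-1,2);e=np.roll(ap,-1,0)-ap;L=np.hypot(*e.T)
    print(d,"strapdir",np.degrees(np.arctan2(*(p[:2]-c0)[::-1])),np.round(wh,1),an,[(L[k].round(1),(np.degrees(np.arctan2(e[k][1],e[k][0]))%180).round(1)) for k in np.argsort(-L)[:3]])
```

```text
centre [ 0.53041071 -0.05992871] hole dirs [151.76855128  31.45216455 -88.580627  ] mould [ 0.53070901 -0.06020038]
(338, 54) strapdir 91.4913970630264 [22.8 56.9] 2.3995704650878906 [(np.float32(47.7), np.float32(91.8)), (np.float32(14.7), np.float32(88.0)), (np.float32(12.3), np.float32(56.0))]
(240, 218) strapdir -149.05028108573057 [60.1 25.1] 31.669483184814453 [(np.float32(18.7), np.float32(30.8)), (np.float32(17.2), np.float32(31.0)), (np.float32(16.4), np.float32(73.7))]
(418, 220) strapdir -28.17661838121163 [20.1 67.5] 50.65510559082031 [(np.float32(30.9), np.float32(147.5)), (np.float32(19.6), np.float32(135.2)), (np.float32(19.5), np.float32(156.8))]
```

```bash
python3 -c "
from plant import env
print(env.close_job())"
```

```text
the job is handed in; nothing more can be done
None
```

I turned all three wing knobs to their stops (about 1.4 N m of resistance at each), the moulding measured within 1 mm of its nest centre, and I handed the job in at about 13 s; the hand-in returned no verdict.

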